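Hang the caliper on the empty hook of the tool carousel

TASK

Leave the caliper on its wooden rest while you turn the tool carousel until its empty yellow hook stands over the red mark on the base. Then hang the caliper astride that hook and press it down gently until the hook's stiff red saddle is fully down, and let go, so that it hangs there upright with the hook still over the mark. Never lean hard on the carousel (stay below about 20 N), and leave the other things on the bench where they are.

Things in the scene. Friction and masses are not known exactly. Their poses are not given: they have to be found in the camera images.
- stand: Fixed base of the carousel: wooden disc 170 mm across, 20 mm tall, with a red mark to its -x side, and a steel post. Origin at bench height on the turning axis. Above it turn four level bars at right angles (12 mm wide, 14 mm tall, tops 165 mm up). Three steel ones carry hung tools up to 36 mm wide, from 18 mm above to 75 mm below the bar tops.
- carousel: Turning head: blue disc, 80 mm across, top 153 mm above the bench, low knob to 165 mm. Origin on the vertical turning axis at bench height; its -x axis points along the yellow bar (empty hook, reaching 109 mm out), z up. To turn it, push the green upright peg opposite that hook: 12 mm thick, 55 mm from the axis, top 215 mm up. Turns either way without end; a drag of 0.15 N m holds it where left.
- hook (a point): Nominal seat of the empty yellow hook, 90 mm from the axis, 165 mm up: the bar's top at mid setting. The whole hook is set by hand up to 10 mm higher or lower (not reported). An 18 mm gap along the bar, centred here, lies between a root lug (26 mm tall) and the upturned tip (30 mm tall). In it the red saddle, its top 19 mm above the bar top when up, 7 mm when down.
- front_mark (a point): Point straight above the outer end of the red mark on the fixed base, 90 mm from the axis, 165 mm above the bench: where the hook point must come, to within 15 mm.
- saddle (a joint): Red saddle (14 by 10 mm) sliding stiffly in the hook: 0 when up, 0.012 m when fully down against a solid stop. A steady drag of about 5 N resists all the way, more than the caliper's weight; it stays where it is pushed. Its cap is springy and gives 1 mm per 5 N.
- caliper: Steel caliper, 150 g, an upside-down U: bow bar 44 mm along y, 10 along x, 10 tall; two 8 mm legs below, 68 mm over all, to 80 mm below the bow's underside, inner gap 27 mm at the bow, 23 at the tips. Brass grip block on top, 10 mm in x, 22 in y, 10 to 46 mm above the underside. Origin: middle of the bow's underside; z up. It hangs with x along the hook bar, either way round.
- rest: Wooden rest, fixed: base 100 by 80 by 12 mm and an upright fin 40 mm along x, 12 mm along y, 105 mm high, with two 7 mm lugs on top; the caliper sits astride it, legs either side in y, its bow between the lugs. Origin under its middle, z up.
- minaret_a: Turned wooden minaret model, 38 mm diameter, 118 mm tall, standing loose; origin under its middle. Leave alone.
- minaret_b: Another such minaret, 118 mm tall; origin under its middle. Leave alone.
- blank_a: Loose wooden blank 60 by 45 by 30 mm; origin under its middle. Leave alone.
- blank_b: Darker wooden blank 60 by 45 by 30 mm; origin under its middle. Leave alone.
- glue: White glue bottle with orange cap, 48 mm diameter, 110 mm tall; origin under its middle. Leave alone.
- brush: Brush lying on the bench, about 200 mm long; origin under its middle, x along it. Leave alone.
- tin: Open steel tin, 70 mm diameter, 80 mm tall; origin under its middle. Leave alone.
Things that resemble listed ones, but are neither listed nor needed, are in the scene too. Of the things like the stand, leave any that is orange; of the rest the larger one is meant.

How it is judged:
By the outcome, as a careful person would: the job done as asked, in the order asked, and still so for the second after the job is handed in, with the robot touching nothing.
It also fails if it takes over 69 s, if anything falls off the work surface, if the arm or the gripper's body presses on something with over 40 N, if the wrist force passes 120 N, or if a joint passes its speed limit or range.

ROBOT

A 6-joint arm with a two-finger parallel gripper is mounted at the origin on the work surface. World frame = base frame: x ahead of the robot, y to its left, z up, the work surface at z = 0. Lengths are in m, angles in rad, forces in N, time in s.
With the tool pointing down it reaches from about 0.4 to 0.825 m from the base axis. Payload 7 kg.
Tool frame: the origin (TCP) lies between the finger pads; the fingertips stand 11 mm ahead of it and the grasp point (between the pads) lies 8 mm behind it; x points along the fingers, z is the direction in which the jaws open and shut, and the axes are right-handed (so a half turn about x gives the same grasp; the last joint's range is limited). The gripper opens to 88 mm and grips with 3 to 60 N. Pads are 19 mm wide; open, the fingers measure 130 mm over their backs; the gripper's body (78 mm by 193 mm) begins 47 mm behind the grasp point.
Start: joints at [1.42, 0.359, 0.012, 0, -1.224, -0.288], TCP at [0.287, 0.611, 0.238] pointing down, gripper open.
Joint ranges: [-3.07, 3.07], [-1.43, 2.12], [-1.02, 1.25], [-3.03, 1.67], [-3.05, -0], [-3.03, 3.03]. Speed limits (rad/s): [2.39, 2.39, 3.01, 3.14, 3.14, 3.14].

INTERFACE

Orientations are given as [roll, pitch, yaw] about the fixed x, y, z axes, in that order (R = Rz(yaw) Ry(pitch) Rx(roll)).
In Python, from station import arm gives the robot as it stands.
- The arm moves only by the tool jog_arm, never from a script. Its argument "motion" is a list of rows, each an object of numbers: "dx", "dy", "dz": the shift along the tool's x, y, z in m; "twist": the turn about the tool's x in degrees. In form: [{"dx": .., "dy": .., "dz": .., "twist": ..}, ...]. A call has 1 to 20 rows; each row is the pose to reach, as a shift and turn from the pose commanded when the call began, along the tool's axes at that moment; what a row does not reach only later rows make up. A row lasts 1/12 s, in which the tool goes at most 41.7 mm and 7.16 degrees, less where a joint would pass 70% of its speed; a pose out of reach is approached as far as the arm can. A call with a gripper value outside its range is refused whole. "gripper" is the finger opening in m, from 0 to 0.0876, set as the call begins (left out, the last holds). The fingers move at their own pace and stop on an object; "newtons" is the grip in N (left out, the last holds). Time passes only in rows, so rows that repeat a pose let the fingers close. It gives the time, the measured TCP pose, the force and the opening at its end, in the units of the state.
- arm.get_state(): the state, without advancing time (a new reading comes with each control period).
- arm.grab_frame(name): name is "scene" or "top" or "wrist"; returns the picture (480x640x3 uint8, red, green, blue); there is no depth.
- arm.camera_model(name): a dict with "camera_matrix" (3x3 intrinsics, pixels), "eye" and "attitude" of the camera in the world. Camera axes: x right, y down, z forward; pixel columns grow to the right and rows downward; lengths in m; the calibration is good to about 2 mm. A picture is of the moment at which its call begins: read the wrist's pose just before it. camera_model takes no time and is no camera call; for the wrist camera it gives the pose at the moment of the call.
- arm.job_done(): hands the job in, once; it reports no verdict.
The state is a dict: "t": time; "q": joint angles; "qd": joint speeds; "joint_efforts": joint torques, N m; "eef_pos": TCP position; "ee_rot": TCP orientation; "force": force on the tool from outside, world axes, zero at the start; "moment": the same for the moment, N m; "width": finger opening in m.
Only numpy, scipy, OpenCV 4.12 (cv2) and the standard library are available. Lean on these libraries where they do the work, as an engineer would, in place of code of your own. Each camera call takes 0.05 s, during which the arm holds its last target.

## Working session

There is one attempt and no reset: what is moved stays moved. The work goes in short steps, Python scripts to look and compute and a tool call to move; the robot and the scene stay as the last step left them, time stands still between calls to the robot, and variables do not carry over. Pictures are saved under pics/ and viewed, and the job is handed in when it is done.

Besides the shell and the picture viewer there is one more tool, called after "Emit:" as name(argument=value, ...) on one line, values as JSON. jog_arm: Moves the arm, as the interface text tells. Its arguments: {"type":"object","properties":{"motion":{"type":"array"},"gripper":{"type":"number"},"newtons":{"type":"number"}},"required":["motion"]}

```bash
ls; mkdir -p pics
cat > h.py <<'E'
import numpy as np, cv2
from station import arm
from scipy.spatial.transform import Rotation as R
def save(name,fn):
    im=arm.grab_frame(name); cv2.imwrite('pics/'+fn,cv2.cvtColor(im,cv2.COLOR_RGB2BGR)); return im
E
python3 - <<'E'
from h import *
print(arm.get_state())
for n in('scene','top','wrist'):
    print(n,arm.camera_model(n))
    save(n,f'{n}0.png')
E
```

```text
pics
{'t': 0.0, 'q': array([ 1.42015322e+00,  3.59410035e-01,  1.10396745e-02, -3.61866231e-04,
       -1.22414941e+00, -2.88125977e-01]), 'qd': array([-1.38279339e-03, -1.69864572e-03,  7.77901243e-04, -3.47225580e-05,
       -1.32912365e-03,  1.28400509e-03]), 'joint_efforts': array([ 1.64664812e-03, -5.82724357e+01,  2.93044013e+01,  6.99646980e+00,
        6.95226394e-03, -1.65991491e-04]), 'eef_pos': array([0.28655586, 0.61060201, 0.23659728]), 'ee_rot': array([ 0.0932779 ,  1.56903962, -1.91641075]), 'force': array([-0.01738387,  0.19874677, -1.15626269]), 'moment': array([-0.0312853 ,  0.01334875,  0.03516399]), 'width': 0.08737108975337181}
scene {'camera_matrix': array([[575.41131066,   0.        , 314.96131519],
       [  0.        , 575.41131066, 237.69468644],
       [  0.        ,   0.        ,   1.        ]]), 'eye': array([1.44483743, 0.21748249, 0.92650178]), 'attitude': array([-2.30312615, -0.00535087,  1.80798236])}
top {'camera_matrix': array([[442.03066369,   0.        , 320.91813935],
       [  0.        , 442.03066369, 238.68743665],
       [  0.        ,   0.        ,   1.        ]]), 'eye': array([ 0.51341446, -0.01573157,  1.19136616]), 'attitude': array([-3.08161829,  0.01221254, -1.55777252])}
wrist {'camera_matrix': array([[378.23564834,   0.        , 315.2969326 ],
       [  0.        , 378.23564834, 243.03802401],
       [  0.        ,   0.        ,   1.        ]]), 'eye': array([0.35788834, 0.57738695, 0.38493636]), 'attitude': array([ 2.84502005e+00, -1.84219827e-03, -2.00821637e+00])}
```

View pics/scene0.png

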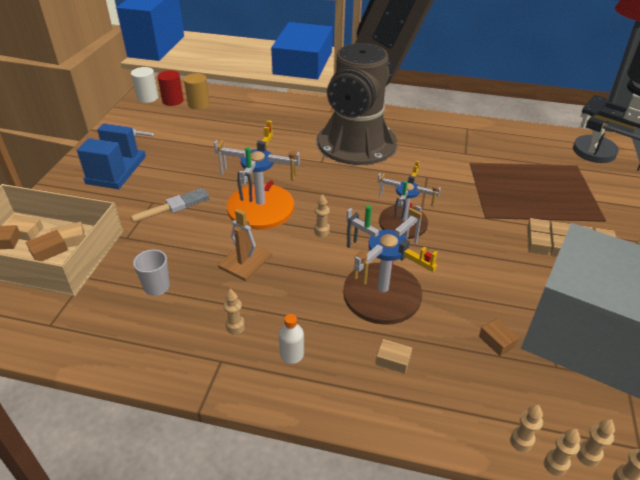

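View pics/top0.png

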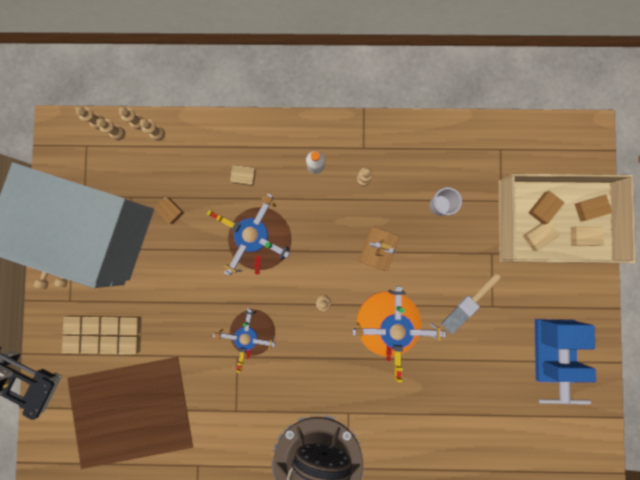

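View pics/wrist0.png

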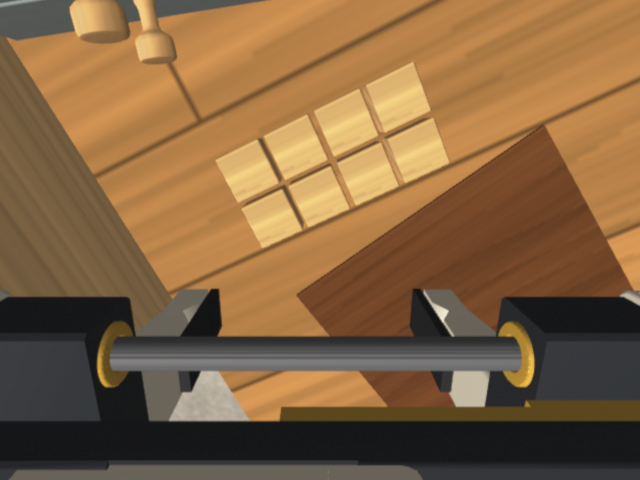

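The scene and top views show three look-alike stands. In the top view they are orange (390,322), small dark (252,333) and large dark (260,238). The large dark one fits, because orange is excluded and it is the larger of the other two. Its yellow hook is at (212,213), its peg at (267,244) and its mark at (257,265). The caliper is on the rest at (380,248). I'll confirm this with enlarged crops.

Run:
```python
import cv2,numpy as np
t=cv2.imread('pics/top0.png');s=cv2.imread('pics/scene0.png')
a=cv2.resize(t[180:290,190:300],(600,600)[:2],interpolation=cv2.INTER_CUBIC)
cv2.imwrite('pics/ctop.png',a)
b=cv2.resize(s[190:325,330:450],None,fx=4.4,fy=4.4,interpolation=cv2.INTER_CUBIC)
cv2.imwrite('pics/cscene.png',b)
c=cv2.resize(t[215:285,345:415],None,fx=5,fy=5,interpolation=cv2.INTER_CUBIC)
d=cv2.resize(s[200:285,205:285],None,fx=5,fy=5,interpolation=cv2.INTER_CUBIC)
o=np.zeros((425,750,3),np.uint8);o[:350,:350]=c;o[:425,350:750]=d
cv2.imwrite('pics/crest.png',o)
```

```text
(no output)
```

View pics/ctop.png

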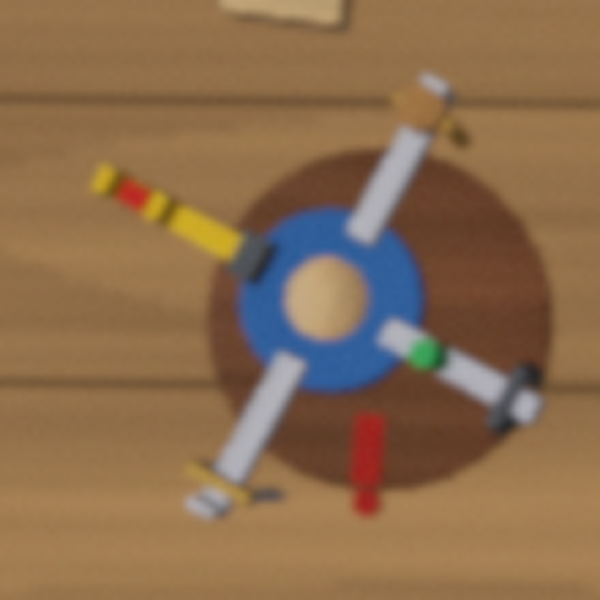

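View pics/cscene.png

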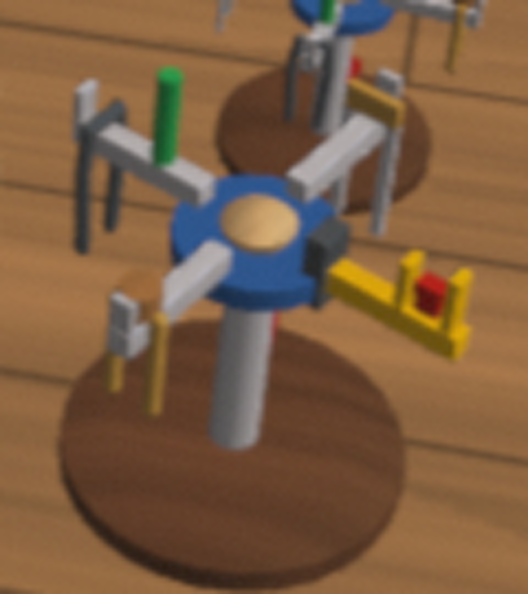

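View pics/crest.png

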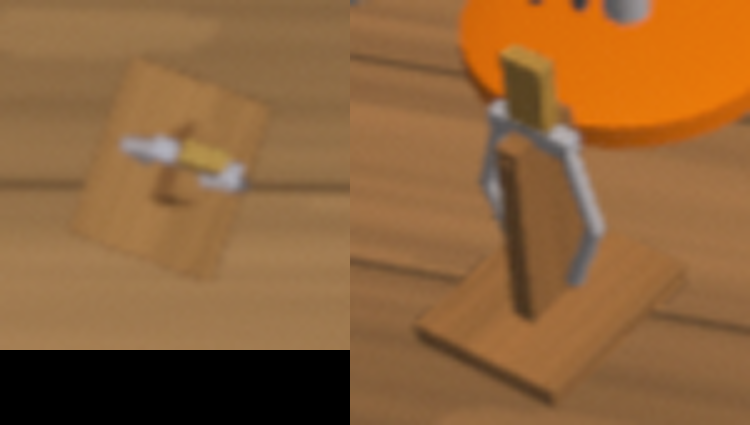

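The crops confirm the large dark stand: hook with red saddle at top (212,214), peg top at (268,245), red mark ending near (257,272). The caliper is astride the rest, with its brass block at about (386,246). Next I'll measure these points.

```bash
cat >> h.py <<'E'
_c={}
def ray(cam,uv,m=None):
    m=m or arm.camera_model(cam); K=m['camera_matrix']
    d=R.from_euler('xyz',m['attitude']).as_matrix()@np.linalg.solve(K,[uv[0],uv[1],1.]); return np.array(m['eye']),d/np.linalg.norm(d)
def onz(cam,uv,z,m=None):
    o,d=ray(cam,uv,m); return o+d*(z-o[2])/d[2]
def tri(a,b):
    (o1,d1),(o2,d2)=a,b
    t=np.linalg.lstsq(np.c_[d1,-d2],o2-o1,rcond=None)[0]; p,q=o1+t[0]*d1,o2+t[1]*d2
    return (p+q)/2,np.linalg.norm(p-q)
def proj(cam,p,m=None):
    m=m or arm.camera_model(cam); c=R.from_euler('xyz',m['attitude']).as_matrix().T@(np.array(p)-m['eye']); u=m['camera_matrix']@(c/c[2]); return u[:2]
def blobs(im,hlo,hhi,box,smin=120,vmin=50,amin=4):
    x0,y0,x1,y1=box; h=cv2.cvtColor(im,cv2.COLOR_RGB2HSV)
    k=cv2.inRange(h,(hlo,smin,vmin),(hhi,255,255)); z=np.zeros_like(k); z[y0:y1,x0:x1]=k[y0:y1,x0:x1]
    n,l,s,c=cv2.connectedComponentsWithStats(z); return [(s[i].tolist(),c[i].round(1).tolist()) for i in range(1,n) if s[i][4]>=amin]
E
python3 - <<'E'
from h import *
t=cv2.cvtColor(cv2.imread('pics/top0.png'),cv2.COLOR_BGR2RGB);s=cv2.cvtColor(cv2.imread('pics/scene0.png'),cv2.COLOR_BGR2RGB)
bt=(190,180,300,290);bs=(335,195,450,325)
for nm,a,b in(('red',0,5),('green',50,80),('blue',100,125),('yellow',22,30)):
    print(nm,'T',blobs(t,a,b,bt,150),'\n   S',blobs(s,a,b,bs,150))
# rest base top outline via brightness: crop coords
print('rest corners', [onz('top',(345+x/5,215+y/5),.012)[:2].round(4) for x,y in((135,58),(268,103),(213,280),(70,235))])
print('bow ends z.110',[onz('top',(345+x/5,215+y/5),.113)[:2].round(4) for x,y in((122,147),(247,181))])
E
```

```text
red T [([212, 214, 4, 4, 11], [213.5, 215.4]), ([254, 256, 7, 18, 94], [257.0, 263.6])] 
   S [([410, 203, 2, 4, 7], [410.4, 204.7]), ([425, 252, 6, 9, 42], [427.5, 256.1])]
green T [([267, 244, 4, 3, 9], [268.3, 244.9])] 
   S [([366, 206, 5, 21, 67], [367.7, 215.7])]
blue T [([235, 219, 32, 32, 422], [250.5, 234.6])] 
   S [([408, 195, 8, 2, 14], [411.1, 195.4]), ([370, 230, 25, 18, 129], [378.2, 237.9]), ([397, 236, 8, 7, 27], [400.7, 238.2]), ([379, 244, 22, 16, 205], [390.5, 253.3])]
yellow T [([207, 211, 4, 4, 13], [208.6, 212.5]), ([217, 215, 17, 12, 82], [225.4, 221.2])] 
   S [([405, 248, 32, 23, 239], [422.0, 258.6])]
rest corners [array([ 0.6181, -0.1366]), array([ 0.5948, -0.2076]), array([ 0.5002, -0.1787]), array([ 0.5231, -0.1026])]
bow ends z.110 [array([ 0.5655, -0.1201]), array([ 0.5497, -0.181 ])]
```

Run:
```python
from h import *
ax=onz('top',(250.5,234.6),.153);print('axis',ax)
print('base ctr', onz('top',(190+380/600*110,180+319/600*110),.02))
peg=onz('top',(268.3,244.9),.215);print('peg',peg,np.hypot(*(peg-ax)[:2]),np.degrees(np.arctan2(*(peg-ax)[:2][::-1])))
print('peg tri',tri(ray('top',(268.3,244.9)),ray('scene',(367.7,206.5))))
sd=tri(ray('top',(213.5,215.4)),ray('scene',(428,252.5)));print('saddle top',sd)
d=sd[0]-ax;print(np.hypot(*d[:2]),np.degrees(np.arctan2(d[1],d[0])))
tip=tri(ray('top',(208.6,212.5)),ray('scene',(330+458/4.4,190+272/4.4)));print('tip',tip)
d=tip[0]-ax;print(np.hypot(*d[:2]),np.degrees(np.arctan2(d[1],d[0])))
print('mark outer', onz('top',(257,273.5),.02), 'inner',onz('top',(257.5,256),.02))
print(R.from_euler('xyz',arm.get_state()['ee_rot']).as_matrix().round(3))
```

```text
axis [0.58321712 0.16403121 0.153     ]
base ctr [0.58210524 0.16239583 0.02      ]
peg [0.55667352 0.11328933 0.215     ] 0.0572651845123841 -117.61453148697593
peg tri (array([0.55676893, 0.11386562, 0.2120055 ]), np.float64(0.00036613570808199193))
saddle top (array([0.62499612, 0.24467409, 0.17948076]), np.float64(0.002607999750678516))
0.09082267734494169 62.61248505506483
tip (array([0.63043863, 0.25455794, 0.18836388]), np.float64(0.0011289086917561913))
0.10210268773841087 62.45207831416111
mark outer [0.48917353 0.16748478 0.02      ] inner [0.53548027 0.16716073 0.02      ]
[[-0.     0.905 -0.425]
 [-0.001 -0.425 -0.905]
 [-1.     0.     0.001]]
```

```bash
cat >> h.py <<'E'
def plan(pts):
    s=arm.get_state(); M=R.from_euler('xyz',s['ee_rot']).as_matrix(); p=s['eef_pos']
    phi0=np.degrees(np.arctan2(M[1,2],M[0,2])); print('t',round(s['t'],2),'pos',p.round(4),'phi',phi0.round(2),'q',s['q'].round(2),'F',s['force'].round(1),'w',round(s['width'],4))
    for x,y,z,phi in pts:
        d=M.T@(np.array([x,y,z])-p); tw=-((phi-phi0+90)%180-90)
        print('{"dx":%.4f,"dy":%.4f,"dz":%.4f,"twist":%.1f}'%(*d,tw), 'alt twist',round(tw-180*np.sign(tw),1))
E
python3 - <<'E'
from h import *
plan([(.30,.35,.37,20),(.556,.1135,.31,-27.6)])
E
```

```text
t 0.15 pos [0.2867 0.6107 0.2369] phi -115.15 q [ 1.42  0.36  0.01 -0.   -1.22 -0.29] F [0.3 0.2 0.4] w 0.0879
{"dx":-0.1328,"dy":0.1229,"dz":0.2305,"twist":44.9} alt twist -135.1
{"dx":-0.0727,"dy":0.4551,"dz":0.3358,"twist":-87.5} alt twist 92.5
```

Emit:
jog_arm(motion=[{"dx":-0.04,"dy":0.02,"dz":0.02,"twist":4},{"dx":-0.08,"dy":0.04,"dz":0.06,"twist":10},{"dx":-0.11,"dy":0.06,"dz":0.09,"twist":16},{"dx":-0.133,"dy":0.075,"dz":0.125,"twist":22},{"dx":-0.133,"dy":0.09,"dz":0.16,"twist":29},{"dx":-0.133,"dy":0.11,"dz":0.195,"twist":36},{"dx":-0.133,"dy":0.123,"dz":0.23,"twist":43},{"dx":-0.133,"dy":0.155,"dz":0.24,"twist":50},{"dx":-0.133,"dy":0.19,"dz":0.25,"twist":57},{"dx":-0.133,"dy":0.225,"dz":0.26,"twist":64},{"dx":-0.12,"dy":0.26,"dz":0.27,"twist":71},{"dx":-0.11,"dy":0.3,"dz":0.285,"twist":78},{"dx":-0.1,"dy":0.34,"dz":0.3,"twist":85},{"dx":-0.09,"dy":0.38,"dz":0.31,"twist":92},{"dx":-0.08,"dy":0.42,"dz":0.325,"twist":92.5},{"dx":-0.073,"dy":0.455,"dz":0.336,"twist":92.5},{"dx":-0.073,"dy":0.455,"dz":0.336,"twist":92.5},{"dx":-0.073,"dy":0.455,"dz":0.336,"twist":92.5},{"dx":-0.073,"dy":0.455,"dz":0.336,"twist":92.5}], gripper=0.03)

```text
t: 1.73
eef_pos: [0.5558, 0.1132, 0.3101]
ee_rot: [0.861, 1.57, -2.765]
force: [-0.3, 0.3, 0.6]
width: 0.03
```

Run:
```python
from h import *
import json
m=arm.camera_model('wrist');save('wrist','wrist1.png')
print(m['eye'],proj('wrist',(.5567,.1135,.215),m))
plan([])
```

```text
[0.51832862 0.0431903  0.45836214] [313.18383157 251.32219359]
t 1.78 pos [0.5556 0.1138 0.3107] phi 152.36 q [ 0.55  0.14 -0.11 -0.   -1.32 -1.03] F [-0.6  0.4  0.7] w 0.0303
```

View pics/wrist1.png

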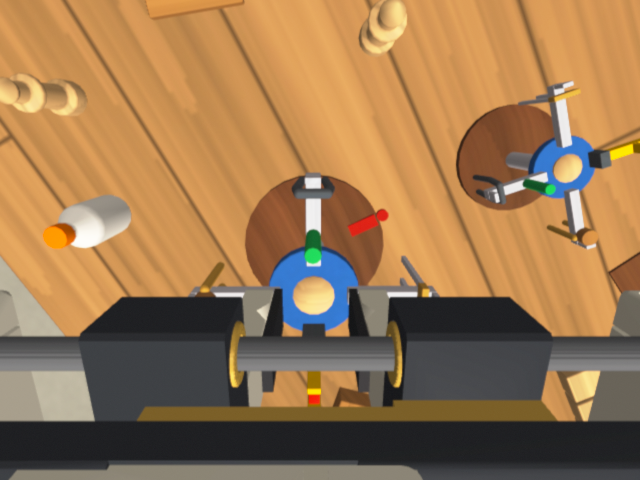

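The wrist view shows the green peg top at (313,247), as predicted (313,251) and centred between the jaws. The mark's outer dot is at (382,215), the knob at (314,295) and the hook at the bottom (314,390).

Run:
```python
from h import *
m=arm.camera_model('wrist')
im=cv2.cvtColor(cv2.imread('pics/wrist1.png'),cv2.COLOR_BGR2RGB)
print(blobs(im,0,5,(300,180,420,420),150),blobs(im,50,80,(280,220,340,280),120))
for z in(.0,.02):
  print('dot',onz('wrist',(382,215),z,m))
print('dot tri',tri(ray('wrist',(382,215),m),ray('top',(257,272))))
print('knob',onz('wrist',(314,295.5),.16,m))
print('peg',onz('wrist',(313.3,247.5),.215,m), onz('wrist',(313.3,241),.215,m))
ax=np.array([.583,.1635]);
pts=[]
plan([(.5567,.1137,.205,-27.6)])
```

```text
[([348, 210, 40, 27, 455], [366.9, 222.7]), ([309, 396, 10, 7, 70], [313.5, 399.0])] [([305, 230, 16, 34, 458], [312.6, 246.9])]
dot [0.49295597 0.17415013 0.        ]
dot [0.4940495  0.16846605 0.02      ]
dot tri (array([0.4937523 , 0.16703214, 0.02447148]), np.float64(0.00113095392282185))
knob [0.58333791 0.16620264 0.16      ]
peg [0.55529892 0.11201617 0.215     ] [0.55316807 0.10794846 0.215     ]
t 1.78 pos [0.5556 0.1138 0.3107] phi 152.36 q [ 0.55  0.14 -0.11 -0.   -1.32 -1.03] F [-0.6  0.4  0.7] w 0.0303
{"dx":0.1057,"dy":-0.0004,"dz":-0.0011,"twist":-0.0} alt twist 180.0
```

Emit:
jog_arm(motion=[{"dx":0.03,"dy":-0.001,"dz":-0.001},{"dx":0.06,"dy":-0.002,"dz":-0.001},{"dx":0.085,"dy":-0.002,"dz":-0.001},{"dx":0.105,"dy":-0.002,"dz":-0.001},{"dx":0.105,"dy":-0.002,"dz":-0.001},{"dx":0.105,"dy":-0.002,"dz":-0.001}], gripper=0.03)

```text
invalid input
```

Run:
```python
from h import *
m=arm.camera_model('wrist')
save('wrist','wrist2.png')
a=np.array([.5832,.1645]);r=.055
plan([(a[0]+r*np.cos(t),a[1]+r*np.sin(t),.206,np.degrees(t)+90) for t in np.radians([-117.5,-115,-111,-106,-101,-96,-91,-86,-81,-76,-71,-66,-61,-56,-51,-46,-41,-36,-31,-26])])
```

```text
t 1.83 pos [0.5554 0.1143 0.3111] phi 152.41 q [ 0.55  0.14 -0.11 -0.   -1.32 -1.03] F [-0.4  0.5 -0.4] w 0.0299
{"dx":0.1051,"dy":-0.0023,"dz":-0.0014,"twist":-0.1} alt twist 179.9
{"dx":0.1051,"dy":-0.0024,"dz":-0.0038,"twist":-2.6} alt twist 177.4
{"dx":0.1051,"dy":-0.0027,"dz":-0.0076,"twist":-6.6} alt twist 173.4
{"dx":0.1051,"dy":-0.0035,"dz":-0.0124,"twist":-11.6} alt twist 168.4
{"dx":0.1051,"dy":-0.0046,"dz":-0.0170,"twist":-16.6} alt twist 163.4
{"dx":0.1051,"dy":-0.0062,"dz":-0.0216,"twist":-21.6} alt twist 158.4
{"dx":0.1051,"dy":-0.0081,"dz":-0.0259,"twist":-26.6} alt twist 153.4
{"dx":0.1051,"dy":-0.0105,"dz":-0.0301,"twist":-31.6} alt twist 148.4
{"dx":0.1051,"dy":-0.0132,"dz":-0.0341,"twist":-36.6} alt twist 143.4
{"dx":0.1051,"dy":-0.0162,"dz":-0.0378,"twist":-41.6} alt twist 138.4
{"dx":0.1051,"dy":-0.0195,"dz":-0.0413,"twist":-46.6} alt twist 133.4
{"dx":0.1051,"dy":-0.0232,"dz":-0.0444,"twist":-51.6} alt twist 128.4
{"dx":0.1051,"dy":-0.0270,"dz":-0.0472,"twist":-56.6} alt twist 123.4
{"dx":0.1051,"dy":-0.0312,"dz":-0.0497,"twist":-61.6} alt twist 118.4
{"dx":0.1051,"dy":-0.0355,"dz":-0.0518,"twist":-66.6} alt twist 113.4
{"dx":0.1051,"dy":-0.0400,"dz":-0.0535,"twist":-71.6} alt twist 108.4
{"dx":0.1051,"dy":-0.0446,"dz":-0.0548,"twist":-76.6} alt twist 103.4
{"dx":0.1051,"dy":-0.0493,"dz":-0.0557,"twist":-81.6} alt twist 98.4
{"dx":0.1051,"dy":-0.0541,"dz":-0.0562,"twist":-86.6} alt twist 93.4
{"dx":0.1051,"dy":-0.0589,"dz":-0.0563,"twist":88.4} alt twist -91.6
```

View pics/wrist2.png

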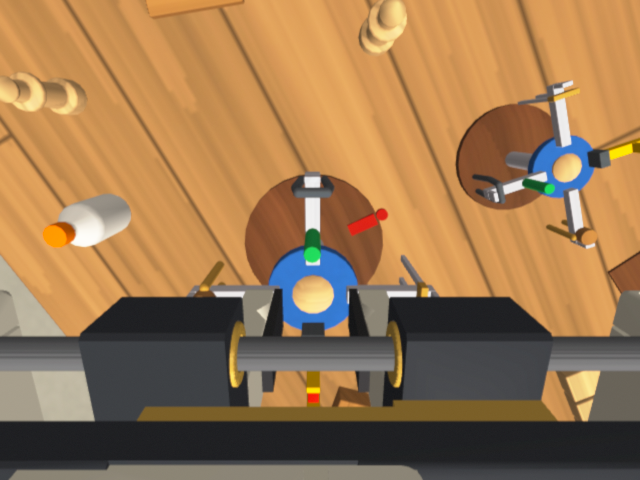

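The move was refused, probably because the rows had no "twist". Nothing moved, and the view is unchanged with the peg top at (313,254). I'll resend it with all four values.

Emit:
jog_arm(motion=[{"dx":0.03,"dy":-0.001,"dz":-0.001,"twist":0},{"dx":0.06,"dy":-0.002,"dz":-0.001,"twist":0},{"dx":0.085,"dy":-0.002,"dz":-0.001,"twist":0},{"dx":0.105,"dy":-0.002,"dz":-0.001,"twist":0},{"dx":0.105,"dy":-0.002,"dz":-0.001,"twist":0},{"dx":0.105,"dy":-0.002,"dz":-0.001,"twist":0}], gripper=0.03)

```text
t: 2.33
eef_pos: [0.5571, 0.1157, 0.206]
ee_rot: [1.408, 1.57, -2.214]
force: [0.6, 0.2, 0.3]
width: 0.0298
```

Run:
```python
from h import *
save('wrist','wrist3.png')
a=np.array([.5832,.1645]);r=.055
plan([(a[0]+r*np.cos(t),a[1]+r*np.sin(t),.206,np.degrees(t)+90) for t in np.radians([-117.5,-115,-111,-106,-101,-96,-91,-86,-81,-76,-71,-66,-61,-56])])
```

```text
t 2.38 pos [0.558  0.1159 0.2072] phi 152.47 q [ 0.55  0.21 -0.27  0.   -1.09 -1.03] F [-0.1  0.1  1.4] w 0.0301
{"dx":0.0012,"dy":0.0003,"dz":0.0001,"twist":-0.0} alt twist 180.0
{"dx":0.0012,"dy":0.0002,"dz":-0.0023,"twist":-2.5} alt twist 177.5
{"dx":0.0012,"dy":-0.0001,"dz":-0.0061,"twist":-6.5} alt twist 173.5
{"dx":0.0012,"dy":-0.0008,"dz":-0.0109,"twist":-11.5} alt twist 168.5
{"dx":0.0012,"dy":-0.0020,"dz":-0.0155,"twist":-16.5} alt twist 163.5
{"dx":0.0012,"dy":-0.0036,"dz":-0.0201,"twist":-21.5} alt twist 158.5
{"dx":0.0012,"dy":-0.0055,"dz":-0.0244,"twist":-26.5} alt twist 153.5
{"dx":0.0012,"dy":-0.0078,"dz":-0.0286,"twist":-31.5} alt twist 148.5
{"dx":0.0012,"dy":-0.0105,"dz":-0.0326,"twist":-36.5} alt twist 143.5
{"dx":0.0013,"dy":-0.0136,"dz":-0.0363,"twist":-41.5} alt twist 138.5
{"dx":0.0013,"dy":-0.0169,"dz":-0.0398,"twist":-46.5} alt twist 133.5
{"dx":0.0013,"dy":-0.0205,"dz":-0.0429,"twist":-51.5} alt twist 128.5
{"dx":0.0013,"dy":-0.0244,"dz":-0.0458,"twist":-56.5} alt twist 123.5
{"dx":0.0013,"dy":-0.0285,"dz":-0.0482,"twist":-61.5} alt twist 118.5
```

View pics/wrist3.png

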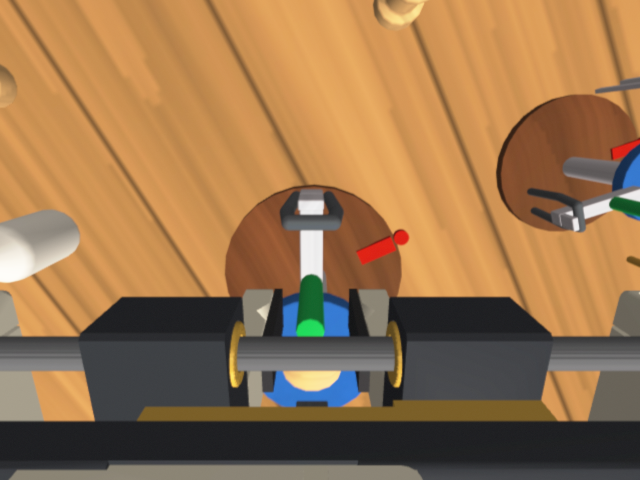

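The peg (312,305) stands between the two pads, centred. Now I'll turn it.

Emit:
jog_arm(motion=[{"dx":0.001,"dy":0,"dz":0,"twist":0},{"dx":0.001,"dy":0,"dz":0,"twist":0},{"dx":0.001,"dy":0,"dz":-0.002,"twist":-2.5},{"dx":0.001,"dy":0,"dz":-0.006,"twist":-6.5},{"dx":0.001,"dy":-0.001,"dz":-0.011,"twist":-11.5},{"dx":0.001,"dy":-0.002,"dz":-0.0155,"twist":-16.5},{"dx":0.001,"dy":-0.0035,"dz":-0.02,"twist":-21.5},{"dx":0.001,"dy":-0.0055,"dz":-0.0245,"twist":-26.5},{"dx":0.001,"dy":-0.008,"dz":-0.0285,"twist":-31.5},{"dx":0.001,"dy":-0.0105,"dz":-0.0325,"twist":-36.5},{"dx":0.001,"dy":-0.0135,"dz":-0.0365,"twist":-41.5},{"dx":0.001,"dy":-0.017,"dz":-0.04,"twist":-46.5},{"dx":0.001,"dy":-0.0205,"dz":-0.043,"twist":-51.5},{"dx":0.001,"dy":-0.0245,"dz":-0.046,"twist":-56.5},{"dx":0.001,"dy":-0.0285,"dz":-0.048,"twist":-61.5},{"dx":0.001,"dy":-0.0285,"dz":-0.048,"twist":-61.5}], gripper=0.022)

```text
t: 3.72
eef_pos: [0.614, 0.1175, 0.2055]
ee_rot: [2.08, 1.57, -0.467]
force: [0.6, -0.6, 0.1]
width: 0.0219
```

Run:
```python
from h import *
save('wrist','wrist4.png')
a=np.array([.5832,.1645]);r=.055
plan([(a[0]+r*np.cos(t),a[1]+r*np.sin(t),.206,np.degrees(t)+90) for t in np.radians([-54,-50,-45,-40,-35,-30,-25,-20,-15,-10,-5,-1,2])])
```

```text
t 3.77 pos [0.6139 0.1177 0.2054] phi -146.23 q [ 0.5   0.3  -0.15  0.   -1.12  0.09] F [-0.1 -0.3 -0.5] w 0.0222
{"dx":-0.0006,"dy":-0.0009,"dz":-0.0026,"twist":-2.2} alt twist 177.8
{"dx":-0.0006,"dy":-0.0012,"dz":-0.0065,"twist":-6.2} alt twist 173.8
{"dx":-0.0006,"dy":-0.0020,"dz":-0.0112,"twist":-11.2} alt twist 168.8
{"dx":-0.0006,"dy":-0.0031,"dz":-0.0159,"twist":-16.2} alt twist 163.8
{"dx":-0.0006,"dy":-0.0046,"dz":-0.0204,"twist":-21.2} alt twist 158.8
{"dx":-0.0006,"dy":-0.0066,"dz":-0.0248,"twist":-26.2} alt twist 153.8
{"dx":-0.0006,"dy":-0.0089,"dz":-0.0290,"twist":-31.2} alt twist 148.8
{"dx":-0.0006,"dy":-0.0115,"dz":-0.0330,"twist":-36.2} alt twist 143.8
{"dx":-0.0006,"dy":-0.0145,"dz":-0.0368,"twist":-41.2} alt twist 138.8
{"dx":-0.0006,"dy":-0.0179,"dz":-0.0402,"twist":-46.2} alt twist 133.8
{"dx":-0.0006,"dy":-0.0215,"dz":-0.0434,"twist":-51.2} alt twist 128.8
{"dx":-0.0006,"dy":-0.0245,"dz":-0.0457,"twist":-55.2} alt twist 124.8
{"dx":-0.0006,"dy":-0.0269,"dz":-0.0473,"twist":-58.2} alt twist 121.8
```

View pics/wrist4.png

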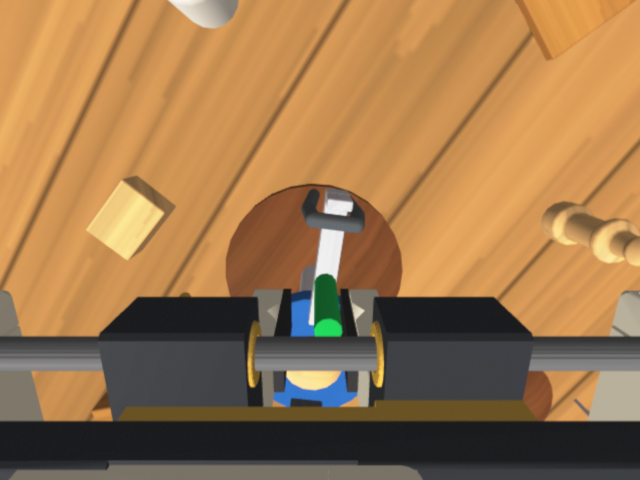

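The peg is being carried by the trailing pad, with its top at (328,325). I'll continue to the end.

Emit:
jog_arm(motion=[{"dx":0,"dy":-0.001,"dz":-0.0025,"twist":-2},{"dx":0,"dy":-0.001,"dz":-0.0065,"twist":-6},{"dx":0,"dy":-0.002,"dz":-0.011,"twist":-11},{"dx":0,"dy":-0.003,"dz":-0.016,"twist":-16},{"dx":0,"dy":-0.0045,"dz":-0.0205,"twist":-21},{"dx":0,"dy":-0.0065,"dz":-0.025,"twist":-26},{"dx":0,"dy":-0.009,"dz":-0.029,"twist":-31},{"dx":0,"dy":-0.0115,"dz":-0.033,"twist":-36},{"dx":0,"dy":-0.0145,"dz":-0.037,"twist":-41},{"dx":0,"dy":-0.018,"dz":-0.04,"twist":-46},{"dx":0,"dy":-0.0215,"dz":-0.0435,"twist":-51},{"dx":0,"dy":-0.0245,"dz":-0.0455,"twist":-55},{"dx":0,"dy":-0.027,"dz":-0.0475,"twist":-58},{"dx":0,"dy":-0.027,"dz":-0.0475,"twist":-58},{"dx":0,"dy":-0.027,"dz":-0.0475,"twist":-58}])

```text
t: 5.02
eef_pos: [0.6381, 0.1669, 0.2052]
ee_rot: [2.143, 1.57, 0.601]
force: [0.2, -0.3, 0.1]
width: 0.022
```

Run:
```python
from h import *
plan([])
t=save('top','top5.png');s=save('scene','scene5.png')
print(blobs(t,0,5,(190,180,300,290),150),blobs(t,22,30,(190,180,300,290),150))
cv2.imwrite('pics/c5.png',np.hstack([cv2.resize(cv2.cvtColor(a,cv2.COLOR_RGB2BGR)[y:y+110,x:x+110],(400,400),interpolation=cv2.INTER_CUBIC) for a,x,y in((t,200,190),(s,335,190))]))
```

```text
t 5.02 pos [0.6381 0.1669 0.2052] phi -88.35 q [ 0.55  0.35 -0.07 -0.   -1.14  1.05] F [ 0.2 -0.3  0.1] w 0.022
[([254, 256, 7, 18, 95], [256.9, 263.6]), ([245, 271, 3, 4, 12], [246.0, 272.5])] [([243, 252, 9, 22, 108], [248.0, 261.6]), ([242, 276, 8, 5, 27], [245.8, 278.3])]
```

View pics/c5.png

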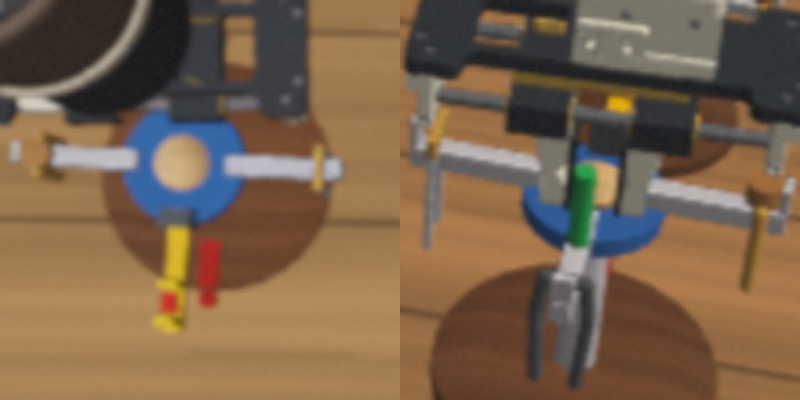

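Run:
```python
from h import *
a=onz('top',(250.5,234.6),.153)
for uv,z in(((246,272.5),.178),((245.8,278.3),.188)):
  h=onz('top',uv,z); d=h-a; print(h,np.hypot(*d[:2]),np.degrees(np.arctan2(d[1],d[0])))
for z in(.02,):
  for uv in((256.9,271.5),):
    h=onz('top',uv,z);d=h-a;print(h,np.degrees(np.arctan2(d[1],d[0])))
```

```text
[0.49439263 0.16806689 0.178     ] 0.08891611738727698 177.39859479498034
[0.48146703 0.16640322 0.188     ] 0.10177773188209156 178.66455704807618
[0.49444918 0.16786464 0.02      ] 177.52722652117393
```

The saddle is at (0.494, 0.168), and the mark's dot at (0.4945, 0.168), so they match within 1 mm. The radius of 89 mm fits the given 90 mm. Next I'll retract upward and go to the caliper.

Run:
```python
from h import *
plan([(.638,.1669,.31,91.65),(.5585,-.153,.29,-17)])
```

```text
t 5.12 pos [0.6378 0.1669 0.2049] phi -88.31 q [ 0.55  0.35 -0.07 -0.   -1.14  1.05] F [-0.2 -0.6 -0.2] w 0.0219
{"dx":-0.1051,"dy":0.0002,"dz":-0.0001,"twist":0.0} alt twist -180.0
{"dx":-0.0854,"dy":-0.0887,"dz":0.3174,"twist":-71.3} alt twist 108.7
```

Emit:
jog_arm(motion=[{"dx":-0.03,"dy":0,"dz":0,"twist":0},{"dx":-0.07,"dy":0,"dz":0,"twist":0},{"dx":-0.105,"dy":0,"dz":0,"twist":0},{"dx":-0.105,"dy":-0.008,"dz":0.03,"twist":7},{"dx":-0.105,"dy":-0.016,"dz":0.06,"twist":14},{"dx":-0.105,"dy":-0.024,"dz":0.09,"twist":21},{"dx":-0.105,"dy":-0.032,"dz":0.12,"twist":28},{"dx":-0.105,"dy":-0.04,"dz":0.15,"twist":35},{"dx":-0.105,"dy":-0.048,"dz":0.18,"twist":42},{"dx":-0.1,"dy":-0.056,"dz":0.21,"twist":49},{"dx":-0.095,"dy":-0.064,"dz":0.24,"twist":56},{"dx":-0.09,"dy":-0.073,"dz":0.27,"twist":63},{"dx":-0.085,"dy":-0.082,"dz":0.295,"twist":70},{"dx":-0.085,"dy":-0.089,"dz":0.317,"twist":77},{"dx":-0.085,"dy":-0.089,"dz":0.317,"twist":84},{"dx":-0.085,"dy":-0.089,"dz":0.317,"twist":91},{"dx":-0.085,"dy":-0.089,"dz":0.317,"twist":98},{"dx":-0.085,"dy":-0.089,"dz":0.317,"twist":105},{"dx":-0.085,"dy":-0.089,"dz":0.317,"twist":108.7},{"dx":-0.085,"dy":-0.089,"dz":0.317,"twist":108.7}])

```text
t: 6.78
eef_pos: [0.5591, -0.1529, 0.2897]
ee_rot: [-1.925, 1.57, 0.917]
force: [-0.1, 0.5, -0.2]
width: 0.0219
```

Emit:
jog_arm(motion=[{"dx":0,"dy":0,"dz":0,"twist":0},{"dx":0,"dy":0,"dz":0,"twist":0},{"dx":0,"dy":0,"dz":0,"twist":0}], gripper=0.06)

```text
t: 7.03
eef_pos: [0.5592, -0.1529, 0.2896]
ee_rot: [-2.337, 1.571, 0.512]
force: [-0.0, 0.0, 0.5]
width: 0.0364
```

Run:
```python
from h import *
plan([])
m=arm.camera_model('wrist');im=save('wrist','wrist6.png')
import pickle;pickle.dump(m,open('m6.pkl','wb'))
for p in((.5585,-.153,.151),(.5585,-.153,.115)):print(proj('wrist',p,m))
t=save('top','top6.png')
print(blobs(t,0,5,(190,180,300,290),150),blobs(t,22,30,(190,180,300,290),150))
```

```text
t 7.03 pos [ 0.5592 -0.1529  0.2896] phi 163.23 q [ 0.07  0.17 -0.12 -0.   -1.28 -0.36] F [-0.   0.   0.5] w 0.0364
[315.1908642  232.51313075]
[315.22308923 221.59944765]
[] []
```

View pics/wrist6.png

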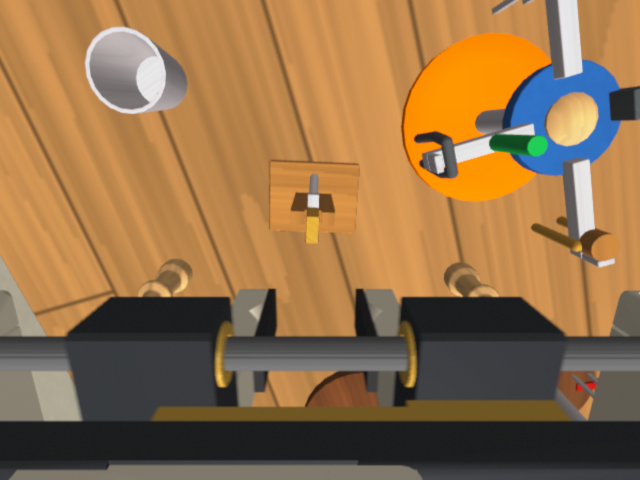

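Run:
```python
import cv2
a=cv2.imread('pics/wrist6.png')[150:260,260:370]
cv2.imwrite('pics/c6.png',cv2.resize(a,(660,600)[:1]*1+(600,) if 0 else (600,600),interpolation=cv2.INTER_CUBIC))
```

```text
(no output)
```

View pics/c6.png

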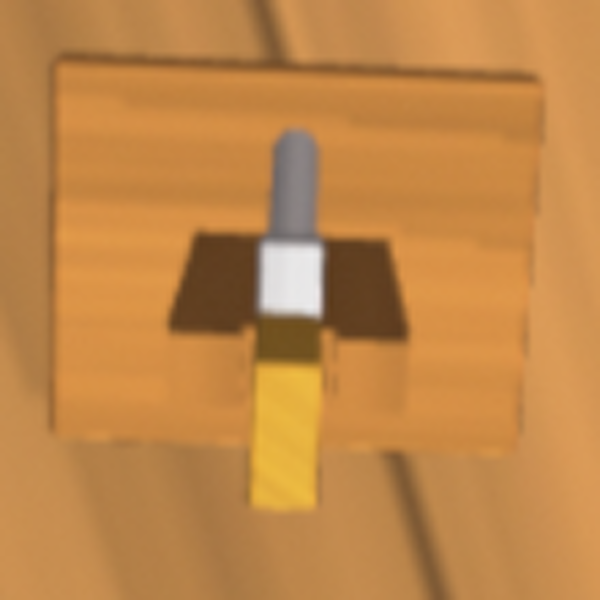

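The crop shows the brass block's top face, corners about (254,362) to (316,508), and the bow's white end below it.

Run:
```python
from h import *
import pickle;m=pickle.load(open('m6.pkl','rb'))
f=lambda x,y,z:onz('wrist',(260+x*110/600,150+y*110/600),z,m)
P=np.array([f(x,y,.151) for x,y in((254,362),(321,362),(316,508),(250,508))]);print(P.round(4));c=P.mean(0);print('block',c)
print('sizes',np.linalg.norm(P[1]-P[0]),np.linalg.norm(P[2]-P[1]))
d=(P[3]+P[2]-P[0]-P[1]);print('y-axis ang',np.degrees(np.arctan2(d[1],d[0])),'=> x ang',np.degrees(np.arctan2(d[1],d[0]))-90)
B=np.array([f(x,y,.012) for x,y in((57,58),(543,78),(517,452),(52,437))]);print('rest',B.mean(0));e=B[0]+B[3]-B[1]-B[2];print(np.degrees(np.arctan2(e[1],e[0])),np.linalg.norm(e)/2)
plan([(c[0],c[1],.20,-17.5),(c[0],c[1],.142,-17.5)])
```

```text
[[ 0.5612 -0.1674  0.151 ]
 [ 0.552  -0.1646  0.151 ]
 [ 0.5589 -0.144   0.151 ]
 [ 0.5681 -0.1468  0.151 ]]
block [ 0.56006734 -0.15569455  0.151     ]
sizes 0.009534861376574987 0.021739954613963774
y-axis ang 71.4778273108391 => x ang -18.522172689160897
rest [ 0.55964841 -0.15587123  0.012     ]
-18.79067973737979 0.09902046557431811
t 7.13 pos [ 0.5592 -0.153   0.2896] phi 163.2 q [ 0.07  0.17 -0.12 -0.   -1.28 -0.36] F [-1.1 -0.7  0. ] w 0.0445
{"dx":0.0896,"dy":0.0024,"dz":-0.0016,"twist":0.7} alt twist -179.3
{"dx":0.1476,"dy":0.0024,"dz":-0.0016,"twist":0.7} alt twist -179.3
```

Emit:
jog_arm(motion=[{"dx":0.03,"dy":0.0025,"dz":-0.0015,"twist":1.8},{"dx":0.06,"dy":0.0025,"dz":-0.0015,"twist":1.8},{"dx":0.09,"dy":0.0025,"dz":-0.0015,"twist":1.8},{"dx":0.11,"dy":0.0025,"dz":-0.0015,"twist":1.8},{"dx":0.125,"dy":0.0025,"dz":-0.0015,"twist":1.8},{"dx":0.14,"dy":0.0025,"dz":-0.0015,"twist":1.8},{"dx":0.1475,"dy":0.0025,"dz":-0.0015,"twist":1.8},{"dx":0.1475,"dy":0.0025,"dz":-0.0015,"twist":1.8},{"dx":0.1475,"dy":0.0025,"dz":-0.0015,"twist":1.8},{"dx":0.1475,"dy":0.0025,"dz":-0.0015,"twist":1.8}], gripper=0.05)

```text
t: 7.97
eef_pos: [0.5606, -0.1559, 0.1431]
ee_rot: [-2.972, 1.569, -0.156]
force: [-0.2, -0.8, -0.7]
width: 0.0502
```

Run:
```python
from h import *
plan([(.56,-.1556,.142,-18.6)])
save('wrist','wrist7.png')
```

```text
t 7.97 pos [ 0.5606 -0.1559  0.1431] phi 161.38 q [ 0.06  0.28 -0.33  0.   -0.96 -0.39] F [-0.2 -0.8 -0.7] w 0.0502
{"dx":0.0011,"dy":-0.0001,"dz":0.0007,"twist":-0.0} alt twist 180.0
```

View pics/wrist7.png

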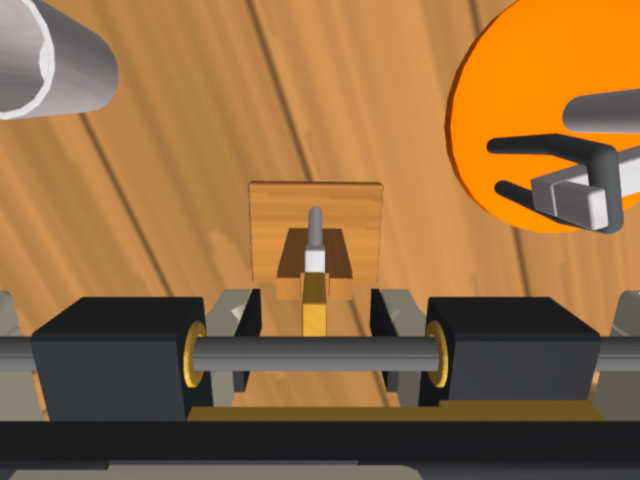

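The block at (315,305) is centred between the pads (314). Closing.

Emit:
jog_arm(motion=[{"dx":0,"dy":0,"dz":0,"twist":0},{"dx":0,"dy":0,"dz":0,"twist":0},{"dx":0,"dy":0,"dz":0,"twist":0},{"dx":0,"dy":0,"dz":0,"twist":0},{"dx":0,"dy":0,"dz":0,"twist":0},{"dx":0,"dy":0,"dz":0,"twist":0},{"dx":0,"dy":0,"dz":0,"twist":0},{"dx":0,"dy":0,"dz":0,"twist":0}], gripper=0.0, newtons=40)

```text
t: 8.68
eef_pos: [0.56, -0.1558, 0.1421]
ee_rot: [2.972, 1.571, -0.495]
force: [0.2, 0.5, 0.3]
width: 0.0098
```

Run:
```python
from h import *
plan([(.56,-.1557,.30,-18.6)])
```

```text
t 8.68 pos [ 0.56   -0.1558  0.1421] phi 161.36 q [ 0.06  0.29 -0.33  0.   -0.96 -0.39] F [0.2 0.5 0.3] w 0.0098
{"dx":-0.1579,"dy":-0.0001,"dz":0.0000,"twist":-0.0} alt twist 180.0
```

Emit:
jog_arm(motion=[{"dx":-0.01,"dy":0,"dz":0,"twist":0},{"dx":-0.03,"dy":0,"dz":0,"twist":0},{"dx":-0.06,"dy":0,"dz":0,"twist":0},{"dx":-0.09,"dy":0,"dz":0,"twist":0},{"dx":-0.12,"dy":0,"dz":0,"twist":0},{"dx":-0.15,"dy":0,"dz":0,"twist":0},{"dx":-0.18,"dy":0,"dz":0,"twist":0},{"dx":-0.21,"dy":0,"dz":0,"twist":0},{"dx":-0.22,"dy":0,"dz":0,"twist":0},{"dx":-0.22,"dy":0,"dz":0,"twist":0}])

```text
t: 9.52
eef_pos: [0.5608, -0.1561, 0.3659]
ee_rot: [-2.893, 1.565, -0.076]
force: [0.3, -0.5, -2.0]
width: 0.0098
```

Run:
```python
from h import *
plan([(.4944,.25,.362,-2.5)])
save('wrist','wrist8.png')
```

```text
t 9.52 pos [ 0.5608 -0.1561  0.3659] phi 161.37 q [ 0.06  0.15  0.01  0.   -1.43 -0.39] F [ 0.3 -0.5 -2. ] w 0.0098
{"dx":0.0033,"dy":-0.3636,"dz":0.1926,"twist":-16.1} alt twist 163.9
```

View pics/wrist8.png

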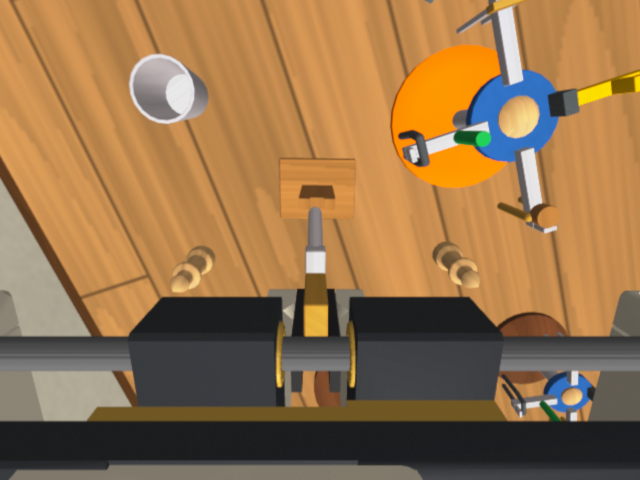

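The caliper is held upright and clear of the rest (bow at (316,262)). Next I'll move to a viewing standoff beside the hook.

Emit:
jog_arm(motion=[{"dx":0,"dy":-0.015,"dz":0.008,"twist":0},{"dx":0,"dy":-0.04,"dz":0.02,"twist":-2},{"dx":0,"dy":-0.07,"dz":0.037,"twist":-4},{"dx":0,"dy":-0.1,"dz":0.053,"twist":-6},{"dx":0,"dy":-0.13,"dz":0.069,"twist":-8},{"dx":0,"dy":-0.16,"dz":0.085,"twist":-10},{"dx":0,"dy":-0.19,"dz":0.1,"twist":-12},{"dx":0,"dy":-0.22,"dz":0.117,"twist":-14},{"dx":0,"dy":-0.25,"dz":0.133,"twist":-16.1},{"dx":0,"dy":-0.28,"dz":0.149,"twist":-16.1},{"dx":0,"dy":-0.31,"dz":0.165,"twist":-16.1},{"dx":0,"dy":-0.34,"dz":0.18,"twist":-16.1},{"dx":0,"dy":-0.36,"dz":0.191,"twist":-16.1},{"dx":0,"dy":-0.3636,"dz":0.1926,"twist":-16.1},{"dx":0,"dy":-0.3636,"dz":0.1926,"twist":-16.1},{"dx":0,"dy":-0.3636,"dz":0.1926,"twist":-16.1}])

```text
t: 10.9
eef_pos: [0.4931, 0.25, 0.3605]
ee_rot: [0.744, 1.568, -2.442]
force: [0.6, 0.0, -2.2]
width: 0.0099
```

Run:
```python
from h import *
import pickle
plan([])
m=arm.camera_model('wrist');im=save('wrist','wrist9.png');pickle.dump(m,open('m9.pkl','wb'))
print(m['eye'],proj('wrist',(.4944,.168,.178),m))
cv2.imwrite('pics/scene9.png',cv2.cvtColor(arm.grab_frame('scene'),cv2.COLOR_RGB2BGR))
```

```text
t 10.9 pos [0.4931 0.25   0.3605] phi 177.5 q [ 0.82  0.1  -0.05 -0.   -1.42 -0.87] F [ 0.6  0.  -2.2] w 0.0099
[0.48924096 0.17114074 0.50889233] [308.25600737 124.57400366]
```

View pics/wrist9.png

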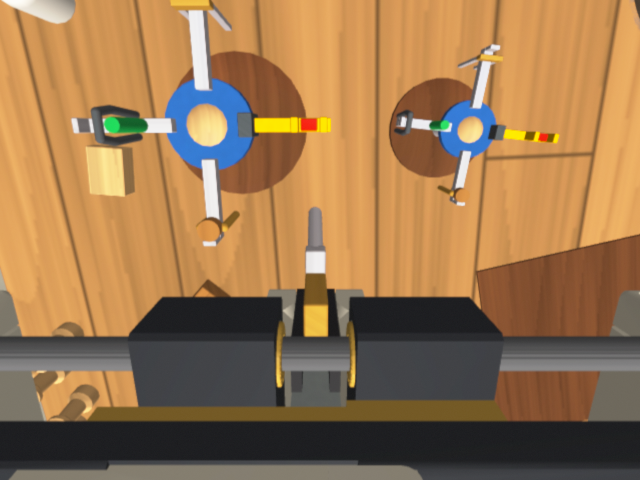

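View pics/scene9.png

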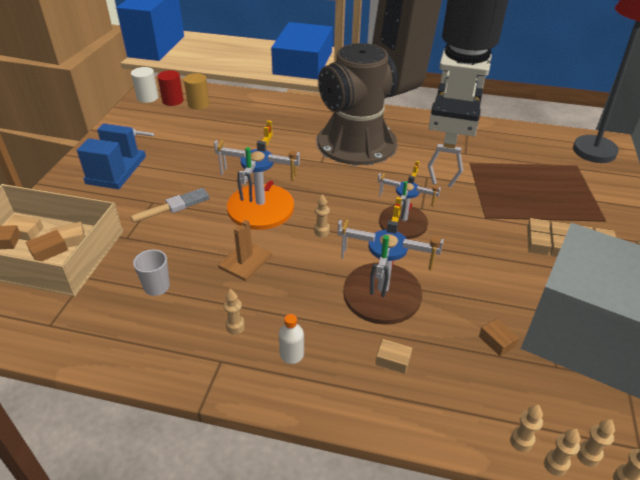

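The wrist view shows the red saddle at (309,125) against a prediction of (308,125). The yellow bar lies level in the image, so it is parallel to the jaws.

Run:
```python
from h import *
import pickle;m=pickle.load(open('m9.pkl','rb'))
im=cv2.cvtColor(cv2.imread('pics/wrist9.png'),cv2.COLOR_BGR2RGB)
r=blobs(im,0,5,(270,100,350,150),150);y=blobs(im,20,32,(250,100,350,150),150);b=blobs(im,100,125,(150,60,270,190),150,80)
print(r,y,b)
sd=r[0][1]
for z in(.173,.178,.183):print('saddle',onz('wrist',sd,z,m))
x=[k for k in y if k[1][0]>300]; 
ta=onz('wrist',(260,124.5),.16,m)
L=[onz('wrist',k[1],.165,m) for k in y];print(L)
d=L[0]-L[-1];print(np.degrees(np.arctan2(d[1],d[0])))
# caliper in hand
cv2.imwrite('pics/c9.png',np.hstack([cv2.resize(cv2.imread('pics/wrist9.png')[a:a+60,c:c+80],(400,300),interpolation=cv2.INTER_CUBIC) for a,c in((95,240+20),(200,275))]))
cv2.imwrite('pics/c9b.png',cv2.resize(cv2.imread('pics/wrist9.png')[200:340,250:390],(600,600),interpolation=cv2.INTER_CUBIC))
for p in((.4931,.25,.3605-.037),(.4931,.25-.028,.3605-.037-.08)):print(proj('wrist',p,m))
```

```text
[([302, 119, 14, 11, 154], [308.5, 124.0])] [([254, 117, 48, 16, 712], [277.1, 124.9]), ([316, 117, 15, 16, 214], [323.4, 124.6]), ([306, 131, 9, 2, 11], [310.1, 131.2])] [([166, 79, 87, 90, 3845], [208.5, 123.1])]
saddle [0.49424938 0.16749774 0.173     ]
saddle [0.49417483 0.16755197 0.178     ]
saddle [0.49410027 0.1676062  0.183     ]
[array([0.5216258 , 0.16700646, 0.165     ]), array([0.48147498, 0.16845213, 0.165     ]), array([0.49325872, 0.1734515 , 0.165     ])]
-12.800382838304932
[313.67172071 284.01110879]
[312.22228879 203.20485361]
```

View pics/c9.png

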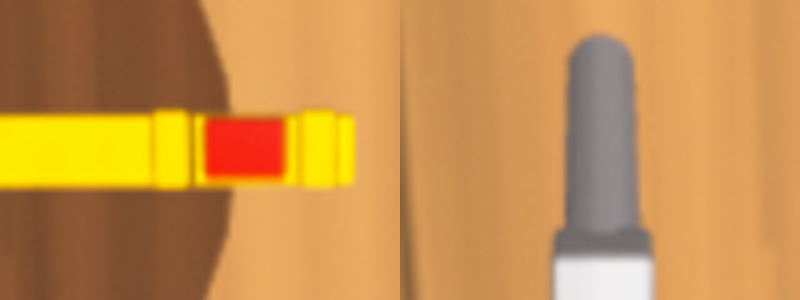

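View pics/c9b.png

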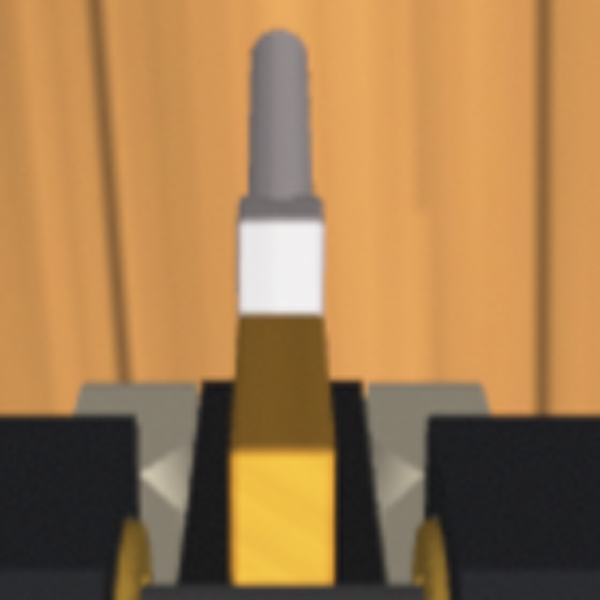

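Run:
```python
from h import *
import pickle;m=pickle.load(open('m9.pkl','rb'))
f=lambda x,y,z:onz('wrist',(250+x*140/600,200+y*140/600),z,m)
zt=.3605
print('bow top face corners',[f(x,y,zt-.037+.01)[:2].round(4) for x,y in((238,221),(323,221),(322,313),(237,313))])
print('leg tip',f(279,45,zt-.117)[:2].round(4))
print('block top',[f(x,y,zt-.037+.046)[:2].round(4) for x,y in((231,450),(334,450))])
for i in range(1):plan([(.4942,.168,.3605,-2.2)])
```

```text
bow top face corners [array([0.4961, 0.2285]), array([0.4864, 0.2289]), array([0.4869, 0.2401]), array([0.4968, 0.2397])]
leg tip [0.4913 0.2274]
block top [array([0.4965, 0.2394]), array([0.4868, 0.2399])]
t 11.0 pos [0.4936 0.2493 0.3614] phi 177.42 q [ 0.82  0.1  -0.05 -0.   -1.42 -0.87] F [ 0.6 -0.7 -0.8] w 0.0097
{"dx":0.0010,"dy":0.0812,"dz":-0.0043,"twist":-0.4} alt twist 179.6
```

Emit:
jog_arm(motion=[{"dx":0.001,"dy":0.02,"dz":-0.001,"twist":-0.4},{"dx":0.001,"dy":0.05,"dz":-0.003,"twist":-0.4},{"dx":0.001,"dy":0.075,"dz":-0.005,"twist":-0.4},{"dx":0.001,"dy":0.082,"dz":-0.0055,"twist":-0.4},{"dx":0.001,"dy":0.082,"dz":-0.0055,"twist":-0.4},{"dx":0.001,"dy":0.082,"dz":-0.0055,"twist":-0.4},{"dx":0.001,"dy":0.082,"dz":-0.0055,"twist":-0.4},{"dx":0.001,"dy":0.082,"dz":-0.0055,"twist":-0.4}])

```text
t: 11.67
eef_pos: [0.4956, 0.1684, 0.3609]
ee_rot: [-0.018, 1.571, 3.087]
force: [-0.5, -0.3, -2.0]
width: 0.0096
```

Run:
```python
from h import *
import pickle
plan([])
m=arm.camera_model('wrist');im=save('wrist','wrist10.png');pickle.dump(m,open('m10.pkl','wb'))
s=save('scene','scene10.png')
print(proj('wrist',(.4942,.1677,.178),m),proj('scene',(.4942,.1677,.178)))
c=cv2.cvtColor(s,cv2.COLOR_RGB2BGR)[120:270,320:470]
cv2.imwrite('pics/c10.png',cv2.resize(c,(600,600),interpolation=cv2.INTER_CUBIC))
```

```text
t 11.67 pos [0.4956 0.1684 0.3609] phi 177.86 q [ 0.7   0.05 -0.11 -0.   -1.42 -0.74] F [-0.5 -0.3 -2. ] w 0.0096
[315.92787264 218.728291  ] [397.15776767 204.84092221]
```

View pics/wrist10.png

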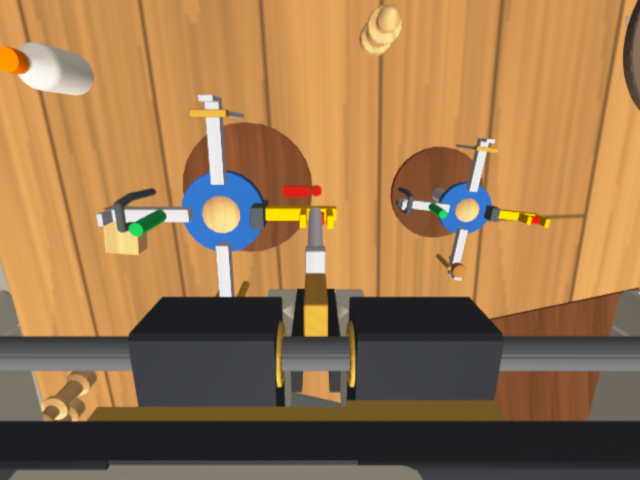

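View pics/c10.png

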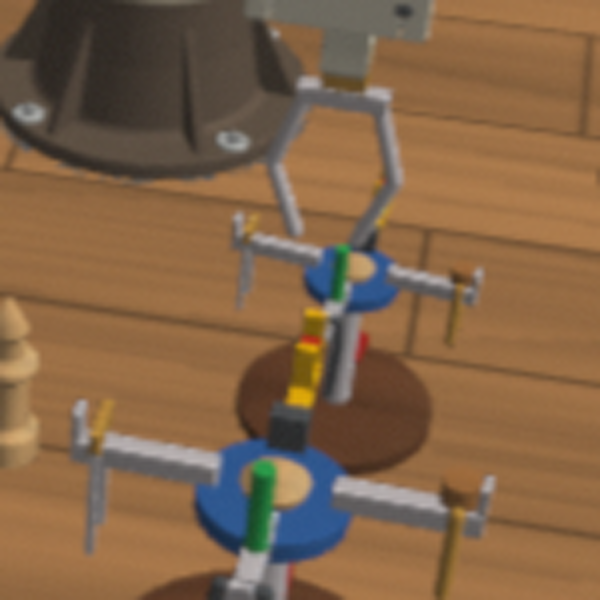

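Run:
```python
from h import *
import pickle
print(proj('scene',(.4942,.1677,.246)),'y+5mm',proj('scene',(.4942,.1727,.246)),'bow',proj('scene',(.4942,.1677,.334)))
a=cv2.imread('pics/wrist10.png')[185:285,270:370]
cv2.imwrite('pics/c10b.png',cv2.resize(a,(600,600),interpolation=cv2.INTER_CUBIC))
```

```text
[400.58515861 178.27421892] y+5mm [403.07938967 178.63250843] bow [405.44402269 140.61175136]
```

View pics/c10b.png

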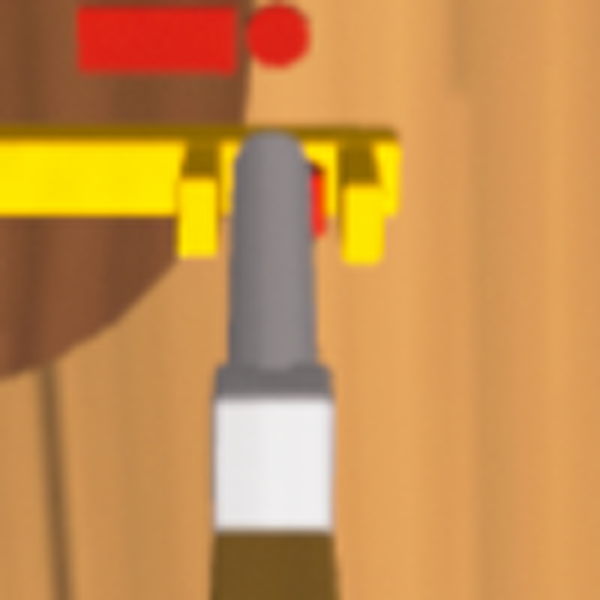

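The crop shows the hook gap centred at column 280 and the caliper at 273, so the caliper is about 1 mm off along the bar. I'll correct 1 mm and lower until the leg tips straddle the bar.

Emit:
jog_arm(motion=[{"dx":0,"dy":0.001,"dz":0.001,"twist":0},{"dx":0.01,"dy":0.001,"dz":0.001,"twist":0},{"dx":0.025,"dy":0.001,"dz":0.001,"twist":0},{"dx":0.04,"dy":0.001,"dz":0.001,"twist":0},{"dx":0.05,"dy":0.001,"dz":0.001,"twist":0},{"dx":0.055,"dy":0.001,"dz":0.001,"twist":0},{"dx":0.055,"dy":0.001,"dz":0.001,"twist":0},{"dx":0.055,"dy":0.001,"dz":0.001,"twist":0}])

```text
t: 12.43
eef_pos: [0.4947, 0.1672, 0.3062]
ee_rot: [2.202, 1.57, -0.976]
force: [-0.4, 0.4, -0.9]
width: 0.0098
```

Run:
```python
from h import *
plan([])
im=save('wrist','wrist11.png');s=save('scene','scene11.png')
cv=lambda a:cv2.cvtColor(a,cv2.COLOR_RGB2BGR)
cv2.imwrite('pics/c11.png',np.hstack([cv2.resize(cv(s)[140:240,350:450],(400,400),interpolation=cv2.INTER_CUBIC),cv2.resize(cv(im)[200:300,265:365],(400,400),interpolation=cv2.INTER_CUBIC)]))
```

```text
t 12.43 pos [0.4947 0.1672 0.3062] phi 177.87 q [ 0.7   0.07 -0.21  0.   -1.3  -0.74] F [-0.4  0.4 -0.9] w 0.0098
```

View pics/c11.png

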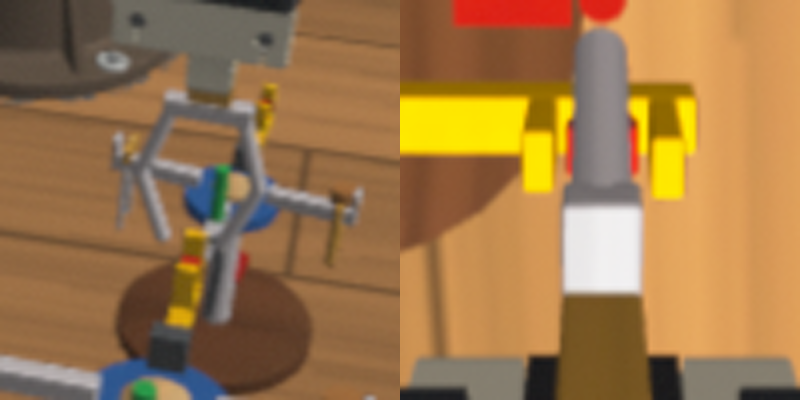

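The caliper is now centred in the gap (602 against 603), and in the scene crop the legs straddle the hook, with the leg middle near 193 and the tip at 192. Continuing down.

Emit:
jog_arm(motion=[{"dx":0.015,"dy":0,"dz":0,"twist":0},{"dx":0.03,"dy":0,"dz":0,"twist":0},{"dx":0.045,"dy":0,"dz":0,"twist":0},{"dx":0.06,"dy":0,"dz":0,"twist":0},{"dx":0.07,"dy":0,"dz":0,"twist":0},{"dx":0.077,"dy":0,"dz":0,"twist":0},{"dx":0.077,"dy":0,"dz":0,"twist":0},{"dx":0.077,"dy":0,"dz":0,"twist":0},{"dx":0.077,"dy":0,"dz":0,"twist":0}])

```text
t: 13.28
eef_pos: [0.495, 0.1674, 0.23]
ee_rot: [-2.664, 1.569, 0.44]
force: [-0.6, -0.3, -2.2]
width: 0.0097
```

Run:
```python
from h import *
plan([])
im=save('wrist','wrist12.png');s=save('scene','scene12.png')
cv=lambda a:cv2.cvtColor(a,cv2.COLOR_RGB2BGR)
cv2.imwrite('pics/c12.png',np.hstack([cv2.resize(cv(s)[160:260,350:450],(400,400),interpolation=cv2.INTER_CUBIC),cv2.resize(cv(im)[200:300,265:365],(400,400),interpolation=cv2.INTER_CUBIC)]))
```

```text
t 13.28 pos [0.495  0.1674 0.23  ] phi 177.87 q [ 0.7   0.11 -0.33  0.   -1.12 -0.74] F [-0.6 -0.3 -2.2] w 0.0097
```

View pics/c12.png

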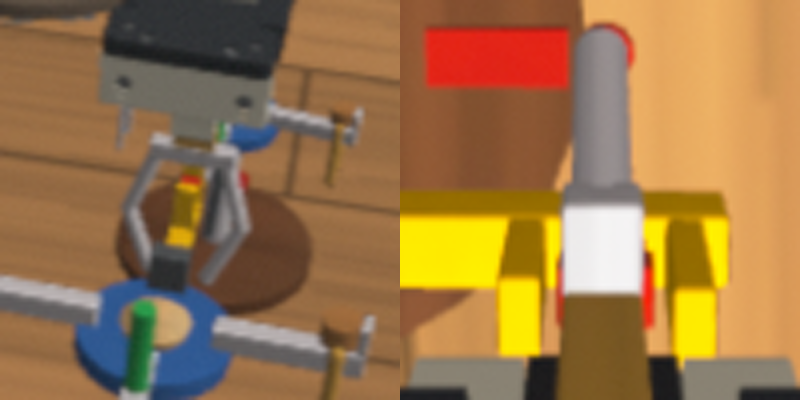

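The bow is centred in the gap and the legs sit on both sides. Now I'll press down slowly, checking the force.

Emit:
jog_arm(motion=[{"dx":0.003,"dy":0,"dz":0,"twist":0},{"dx":0.006,"dy":0,"dz":0,"twist":0},{"dx":0.008,"dy":0,"dz":0,"twist":0},{"dx":0.01,"dy":0,"dz":0,"twist":0},{"dx":0.01,"dy":0,"dz":0,"twist":0},{"dx":0.01,"dy":0,"dz":0,"twist":0}])

```text
t: 13.88
eef_pos: [0.4944, 0.1671, 0.2189]
ee_rot: [0.859, 1.57, -2.32]
force: [-0.3, -0.7, -1.5]
width: 0.0098
```

Emit:
jog_arm(motion=[{"dx":0.001,"dy":0,"dz":0,"twist":0},{"dx":0.002,"dy":0,"dz":0,"twist":0},{"dx":0.003,"dy":0,"dz":0,"twist":0},{"dx":0.004,"dy":0,"dz":0,"twist":0},{"dx":0.004,"dy":0,"dz":0,"twist":0},{"dx":0.004,"dy":0,"dz":0,"twist":0}])

```text
t: 14.38
eef_pos: [0.4945, 0.1671, 0.215]
ee_rot: [0.611, 1.571, -2.568]
force: [0.9, -0.6, -1.9]
width: 0.0091
```

Emit:
jog_arm(motion=[{"dx":0.001,"dy":0,"dz":0,"twist":0},{"dx":0.002,"dy":0,"dz":0,"twist":0},{"dx":0.003,"dy":0,"dz":0,"twist":0},{"dx":0.003,"dy":0,"dz":0,"twist":0},{"dx":0.003,"dy":0,"dz":0,"twist":0}])

```text
t: 14.8
eef_pos: [0.4947, 0.1672, 0.2124]
ee_rot: [-2.678, 1.57, 0.426]
force: [-0.8, -0.3, 3.4]
width: 0.0095
```

Contact was made near TCP z 0.2135, with a rise of about 5 N. Continuing in small steps.

Emit:
jog_arm(motion=[{"dx":0.001,"dy":0,"dz":0,"twist":0},{"dx":0.002,"dy":0,"dz":0,"twist":0},{"dx":0.003,"dy":0,"dz":0,"twist":0},{"dx":0.004,"dy":0,"dz":0,"twist":0},{"dx":0.004,"dy":0,"dz":0,"twist":0},{"dx":0.004,"dy":0,"dz":0,"twist":0}])

```text
t: 15.3
eef_pos: [0.4946, 0.1672, 0.208]
ee_rot: [-2.777, 1.571, 0.327]
force: [-0.2, -0.2, 1.6]
width: 0.0098
```

Emit:
jog_arm(motion=[{"dx":0.001,"dy":0,"dz":0,"twist":0},{"dx":0.002,"dy":0,"dz":0,"twist":0},{"dx":0.003,"dy":0,"dz":0,"twist":0},{"dx":0.004,"dy":0,"dz":0,"twist":0},{"dx":0.004,"dy":0,"dz":0,"twist":0},{"dx":0.004,"dy":0,"dz":0,"twist":0}])

```text
t: 15.8
eef_pos: [0.4946, 0.1672, 0.204]
ee_rot: [-3.014, 1.571, 0.09]
force: [1.2, -0.0, 2.3]
width: 0.0098
```

Emit:
jog_arm(motion=[{"dx":0.001,"dy":0,"dz":0,"twist":0},{"dx":0.0015,"dy":0,"dz":0,"twist":0},{"dx":0.0015,"dy":0,"dz":0,"twist":0},{"dx":0.0015,"dy":0,"dz":0,"twist":0}])

```text
t: 16.13
eef_pos: [0.4946, 0.1672, 0.2026]
ee_rot: [-2.475, 1.571, 0.629]
force: [2.0, -0.2, 2.8]
width: 0.0096
```

Emit:
jog_arm(motion=[{"dx":0.001,"dy":0,"dz":0,"twist":0},{"dx":0.001,"dy":0,"dz":0,"twist":0},{"dx":0.001,"dy":0,"dz":0,"twist":0}])

```text
t: 16.38
eef_pos: [0.4945, 0.1672, 0.2016]
ee_rot: [-2.829, 1.571, 0.275]
force: [0.7, 0.1, 2.5]
width: 0.0098
```

Emit:
jog_arm(motion=[{"dx":0.001,"dy":0,"dz":0,"twist":0},{"dx":0.001,"dy":0,"dz":0,"twist":0},{"dx":0.001,"dy":0,"dz":0,"twist":0}])

```text
t: 16.63
eef_pos: [0.4946, 0.1672, 0.2009]
ee_rot: [-2.892, 1.57, 0.212]
force: [-0.5, 0.5, 5.1]
width: 0.0098
```

Emit:
jog_arm(motion=[{"dx":0.001,"dy":0,"dz":0,"twist":0},{"dx":0.001,"dy":0,"dz":0,"twist":0},{"dx":0.001,"dy":0,"dz":0,"twist":0}])

```text
t: 16.88
eef_pos: [0.4947, 0.1672, 0.2002]
ee_rot: [-2.86, 1.57, 0.245]
force: [-1.8, 0.1, 7.9]
width: 0.0099
```

Emit:
jog_arm(motion=[{"dx":0.0007,"dy":0,"dz":0,"twist":0},{"dx":0.0007,"dy":0,"dz":0,"twist":0},{"dx":0.0007,"dy":0,"dz":0,"twist":0},{"dx":0.0007,"dy":0,"dz":0,"twist":0}])

```text
t: 17.22
eef_pos: [0.4947, 0.1672, 0.1998]
ee_rot: [-2.82, 1.57, 0.285]
force: [-2.0, -0.0, 10.1]
width: 0.0099
```

Run:
```python
from h import *
plan([])
im=save('wrist','wrist13.png');s=save('scene','scene13.png')
cv=lambda a:cv2.cvtColor(a,cv2.COLOR_RGB2BGR)
cv2.imwrite('pics/c13.png',np.hstack([cv2.resize(cv(s)[160:260,350:450],(400,400),interpolation=cv2.INTER_CUBIC),cv2.resize(cv(im)[200:300,265:365],(400,400),interpolation=cv2.INTER_CUBIC)]))
```

```text
t 17.22 pos [0.4947 0.1672 0.1998] phi 177.88 q [ 0.7   0.14 -0.38  0.   -1.06 -0.74] F [-2.  -0.  10.1] w 0.0099
```

View pics/c13.png

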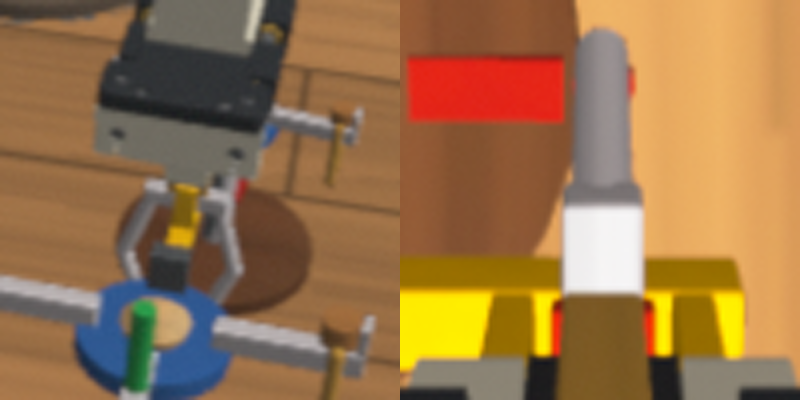

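Net force is about 11.6 N, rising at roughly 4 to 5 N/mm like the cap spring. Travel since sliding began is about 12 mm. Both say the stop is reached. I'll unload slightly, then release.

Emit:
jog_arm(motion=[{"dx":-0.001,"dy":0,"dz":0,"twist":0},{"dx":-0.0018,"dy":0,"dz":0,"twist":0},{"dx":-0.0018,"dy":0,"dz":0,"twist":0},{"dx":-0.0018,"dy":0,"dz":0,"twist":0}])

```text
t: 17.65
eef_pos: [0.4946, 0.1672, 0.2008]
ee_rot: [-2.783, 1.57, 0.321]
force: [0.0, -0.6, 5.3]
width: 0.0094
```

Emit:
jog_arm(motion=[{"dx":0,"dy":0,"dz":0,"twist":0},{"dx":0,"dy":0,"dz":0,"twist":0},{"dx":0,"dy":0,"dz":0,"twist":0},{"dx":0,"dy":0,"dz":0,"twist":0},{"dx":0,"dy":0,"dz":0,"twist":0},{"dx":0,"dy":0,"dz":0,"twist":0}], gripper=0.03)

```text
t: 18.15
eef_pos: [0.4943, 0.1671, 0.2004]
ee_rot: [0.505, 1.57, -2.674]
force: [-0.3, 0.4, 0.5]
width: 0.0298
```

Run:
```python
from h import *
plan([])
im=save('wrist','wrist14.png')
```

```text
t 18.15 pos [0.4943 0.1671 0.2004] phi 177.86 q [ 0.7   0.14 -0.38 -0.   -1.06 -0.74] F [-0.3  0.4  0.5] w 0.0298
```

View pics/wrist14.png

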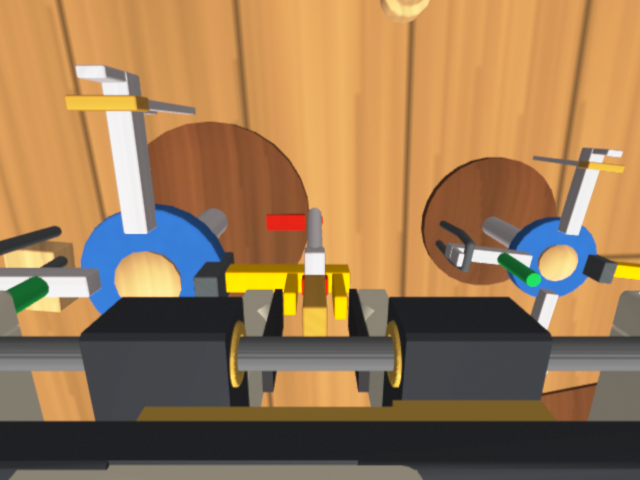

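The caliper stays astride the hook, with the block at (315,310) free between the open jaws. Next I'll lift straight up and look.

Emit:
jog_arm(motion=[{"dx":-0.01,"dy":0,"dz":0,"twist":0},{"dx":-0.03,"dy":0,"dz":0,"twist":0},{"dx":-0.06,"dy":0,"dz":0,"twist":0},{"dx":-0.09,"dy":0,"dz":0,"twist":0},{"dx":-0.12,"dy":0,"dz":0,"twist":0},{"dx":-0.12,"dy":-0.03,"dz":0,"twist":0},{"dx":-0.12,"dy":-0.06,"dz":0,"twist":0},{"dx":-0.12,"dy":-0.085,"dz":0,"twist":0},{"dx":-0.12,"dy":-0.085,"dz":0,"twist":0},{"dx":-0.12,"dy":-0.085,"dz":0,"twist":0},{"dx":-0.12,"dy":-0.085,"dz":0,"twist":0}])

```text
t: 19.12
eef_pos: [0.4975, 0.252, 0.321]
ee_rot: [1.8, 1.571, -1.379]
force: [-0.1, -0.7, -0.3]
width: 0.0299
```

Run:
```python
from h import *
import pickle
plan([])
m=arm.camera_model('wrist');pickle.dump(m,open('m15.pkl','wb'))
im=save('wrist','wrist15.png');s=save('scene','scene15.png')
cv=lambda a:cv2.cvtColor(a,cv2.COLOR_RGB2BGR)
print(m['eye'],proj('wrist',(.4945,.167,.18),m))
cv2.imwrite('pics/c15.png',cv2.resize(cv(s)[150:300,330:480],(600,600),interpolation=cv2.INTER_CUBIC))
```

```text
t 19.12 pos [0.4975 0.252  0.321 ] phi 177.89 q [ 0.82  0.12 -0.11  0.   -1.34 -0.86] F [-0.1 -0.7 -0.3] w 0.0299
[0.49389661 0.17289747 0.46925746] [314.3081946  119.03549052]
```

View pics/wrist15.png

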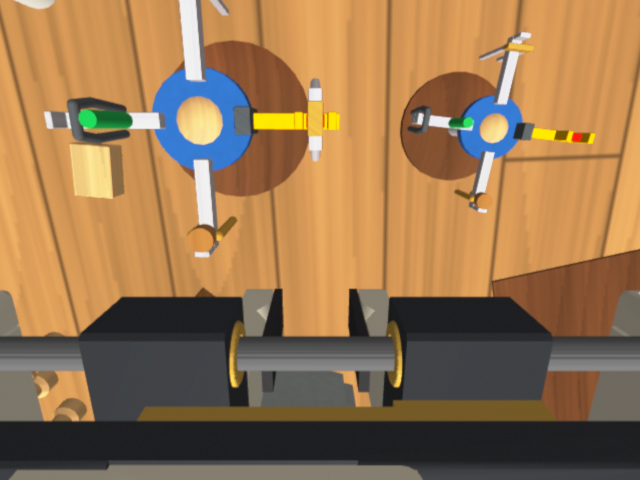

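View pics/c15.png

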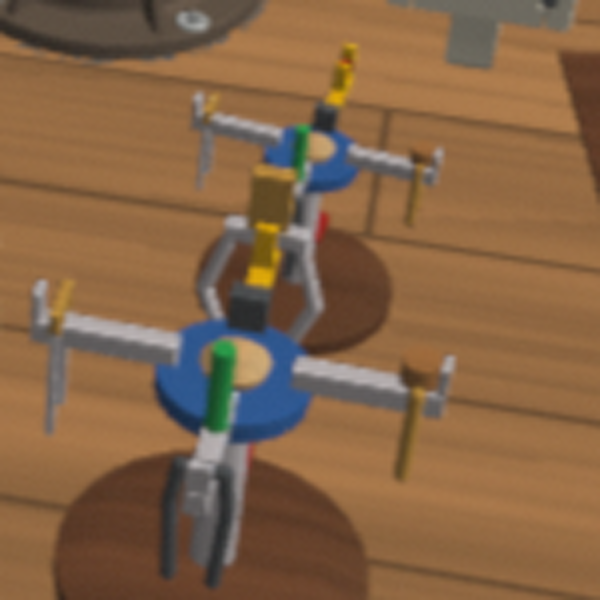

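The caliper hangs upright on the hook: in the wrist view the bow is at (316,120) across the bar, and the hook lies over the mark. To check the saddle depth independently, I'll take a second wrist view for stereo on the block top and the hook tip top.

Emit:
jog_arm(motion=[{"dx":0,"dy":0.03,"dz":0,"twist":0},{"dx":0,"dy":0.06,"dz":0,"twist":0},{"dx":0,"dy":0.08,"dz":0,"twist":0},{"dx":0,"dy":0.08,"dz":0,"twist":0},{"dx":0,"dy":0.08,"dz":0,"twist":0},{"dx":0,"dy":0.08,"dz":0,"twist":0},{"dx":0,"dy":0.08,"dz":0,"twist":0}])

```text
t: 19.8
eef_pos: [0.4948, 0.1723, 0.3208]
ee_rot: [-2.344, 1.571, 0.76]
force: [0.6, -0.3, -0.1]
width: 0.0297
```

Run:
```python
from h import *
import pickle
plan([])
m=arm.camera_model('wrist');pickle.dump(m,open('m16.pkl','wb'))
im=save('wrist','wrist16.png')
a=cv2.imread('pics/wrist15.png')[70:170,265:365];b=cv2.imread('pics/wrist16.png')[190:290,265:365]
cv2.imwrite('pics/c16.png',np.hstack([cv2.resize(k,(400,400),interpolation=cv2.INTER_CUBIC) for k in(a,b)]))
```

```text
t 19.8 pos [0.4948 0.1723 0.3208] phi 177.85 q [ 0.71  0.06 -0.18 -0.   -1.33 -0.75] F [ 0.6 -0.3 -0.1] w 0.0297
```

View pics/c16.png

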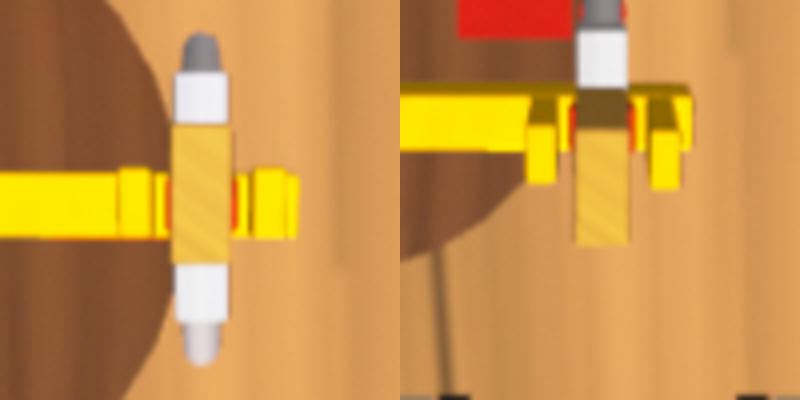

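Run:
```python
from h import *
import pickle
A=pickle.load(open('m15.pkl','rb'));B=pickle.load(open('m16.pkl','rb'))
f=lambda l,r:tri(ray('wrist',(265+l[0]/4,70+l[1]/4),A),ray('wrist',(265+r[0]/4,190+r[1]/4),B))
print('block top',f((201,194),(602,187)))
print('tip top',f((269,204),(664,158.5)))
print('lug top',f((135,202),(541,155)))
print('bow top near end',f((201,72),(602,29)))
```

```text
block top (array([0.4734239 , 0.15285561, 0.32481757]), np.float64(0.053047796938607186))
tip top (array([0.4669629 , 0.15231114, 0.32196508]), np.float64(0.05537167744946958))
lug top (array([0.47928017, 0.15162516, 0.32365951]), np.float64(0.055564948668654766))
bow top near end (array([0.47292104, 0.13991073, 0.31849727]), np.float64(0.055862026078634566))
```

Run:
```python
from h import *
import pickle
A=pickle.load(open('m15.pkl','rb'));B=pickle.load(open('m16.pkl','rb'))
f=lambda l,r:tri(ray('wrist',(265+l[0]/4,70+l[1]/4),A),ray('wrist',(265+r[0]/4-100,190+r[1]/4),B))
for n,l,r in(('block top',(201,194),(602,187)),('tip top',(269,204),(664,158.5)),('lug top',(135,202),(541,155)),('bow top end',(201,72),(602,29))):
  p,e=f(l,r);print(n,p.round(4),round(e,4))
```

```text
block top [0.4938 0.1673 0.2111] 0.0001
tip top [0.4818 0.1689 0.1872] 0.0
lug top [0.5056 0.1677 0.1859] 0.0001
bow top end [0.493  0.1456 0.1747] 0.0002
```

Stereo puts the block top 23.9 mm above the hook tip's top. It should be 23 mm with the saddle down and 35 mm with it up, so the saddle is down. The seat at (0.494, 0.168) is over the mark at (0.4945, 0.168), and the gripper is 10 cm above everything. Handing in.

Run:
```python
from h import *
print(arm.job_done())
```

```text
the job is handed in; nothing more can be done
None
```

The caliper now hangs upright on the yellow hook, with the red saddle fully down and the hook over the red mark. I handed the job in at about 20 s of the 69 s allowed; no verdict is reported.

- **Turning:** With the caliper still on its rest, I turned the larger dark carousel about 115° by its green peg. The hook seat came to about (0.494, 0.168) and the mark is at (0.4945, 0.168), within about 1 mm.
- **Hanging and pressing:** I carried the caliper over and lowered it astride the hook. I then pressed until the force rose past the steady 4–5 N drag at the stop, peaking at about 12 N, then eased off, let go and lifted clear.
- **Saddle check:** The pressing travel matched the 12 mm stroke. A stereo check after release put the grip block's top 23.9 mm above the hook tip's top, where 23 mm means fully down and 35 mm means up.
- **Disagreement:** The same check measured 25.2 mm above the root lug where 27 mm was expected. That is within the 1–2 mm error of the stereo.
- **Failed steps:** One move call was refused because its rows had no "twist", and nothing moved. One stereo calculation used a wrong crop offset, which I corrected.
- **Not checked:** I took no final picture of the whole bench. My moves stayed clear of the other objects.

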